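# Reagent bottles into the spill-tray row by height

## Robot

A 6-joint arm with a two-finger parallel gripper is mounted at the origin on a cart in front of the work surface, level with it; the furniture and walls round the work are solid. World frame = base frame: x ahead of the robot, y to its left, z up, the work surface at z = 0. Lengths are in m, angles in rad, forces in N, time in s.
With the tool pointing down it reaches from about 0.375 to 0.925 m from the base axis. Payload 5.7 kg.
Tool frame: the origin (TCP) lies on the centre line of the jaws, within the pads' length; the fingertips stand 25 mm ahead of it and the grasp point (between the pads) lies 6 mm ahead of it; z points along the fingers, y is the line along which they close (so a half turn about z gives the same grasp; the last joint's range is limited). The gripper opens to 88 mm and grips with 3 to 60 N. Pads are 20 mm wide; open, the fingers measure 115 mm over their backs; the gripper's body (75 mm by 178 mm) begins 61 mm behind the grasp point.
Start: joints at [-1.406, 0.359, 1.51, -0, 1.272, -0.115], TCP at [0.166, -0.577, 0.248] pointing down, gripper open.
Joint ranges: [-2.97, 2.97], [-1.01, 2.36], [0.21, 2.38], [-0.96, 4.11], [0.2, 2.71], [-2.98, 2.98]. Speed limits (rad/s): [2.39, 2.39, 3.14, 3.14, 3.14, 3.14].

## Interface

Orientations are given as a unit quaternion [w, x, y, z].
In Python, from plant import r gives the robot as it stands.
- The arm moves only by the shell command python3 -m jog 'ROWS'. ROWS is JSON, a list of rows, each a list of 7 numbers: the turn, a rotation vector about the tool's x, y, z in rad, then the shift along the tool's x, y, z in mm, then the finger opening in mm, from 0 to 87.8. In form: [[rx, ry, rz, tx, ty, tz, fingers], ...]. A call has 1 to 10 rows; each row shifts and turns the commanded pose from where the row before left it, along the tool's axes as they then stand; what a row does not reach is not made up. A row lasts 1/8 s, in which the tool goes at most 62.5 mm and 10.7 degrees, less where a joint would pass 70% of its speed; a pose out of reach is approached as far as the arm can. A call with a gripper value outside its range is refused whole. The fingers move at their own pace and stop on an object; the grip force is fixed at half the most. Time passes only in rows, so rows that do not move let the fingers close. It gives the time, the measured TCP pose, the force, the opening and the grip force at its end, in the units of the state.
- r.state(): the state, without advancing time (a new reading comes with each control period).
- r.grab_frame(name): name is "scene" or "top" or "wrist"; returns a dict with "image" (384x512x3 uint8, red, green, blue), "range_z" (384x512 float32, m along the optical axis (not along the pixel's ray), 0 where there is no reading), "K" (3x3 intrinsics, pixels), "pose" (4x4, takes a point from camera to world coordinates). Camera axes: x right, y down, z forward; pixel columns grow to the right and rows downward; lengths in m; the calibration is good to about 2 mm. A picture is of the moment at which its call begins.
- r.hand_in(): hands the job in; it is judged then, once.
The state is a dict: "time": time; "joints": joint angles; "joint_vel": joint speeds; "effort": joint torques, N m; "tcp_pos": TCP position; "tool_rot": TCP orientation; "ft_force": force on the tool from outside, world axes, zero at the start; "moment": the same for the moment, N m; "gripper_width": finger opening in m; "grasp_force": force on a finger pad.
Only numpy, scipy, OpenCV 4.12 (cv2) and the standard library are available. Lean on these libraries where they do the work, as an engineer would, in place of code of your own. Each camera call takes 0.05 s, during which the arm holds its last target. There are 200 camera calls.

## Task

Put the four loose reagent bottles away in the row of four spill trays, one bottle in the middle of each tray, in order of height: the shortest in the tray nearest the robot, then the next taller behind it, and the tallest in the farthest tray, so that each can be seen and reached over the one in front. Stand every bottle upright and flat on the floor of its tray, the square ones squarely between the tray walls, and set them down without dropping or tipping any. Leave the empty beaker where it stands.

Things in the scene. Friction and masses are not known exactly. Their poses are not given: they have to be found in the camera images.
- dropper_bottle: small round brown bottle with a white cap, 78 mm tall: the shortest. Body 30 mm in diameter with upright walls from 6 to 55 mm above its underside, cap 22 mm in diameter from 60 to 78 mm. About 40 g. It stands upright and loose on the bench; origin at the centre of its underside, z up.
- round_bottle: round clear bottle with a white cap, 112 mm tall: the second shortest. Body 52 mm in diameter with upright walls from 6 to 78 mm above its underside, sloping shoulder, cap 32 mm in diameter from 92 to 112 mm. About 100 g. It stands upright and loose on the bench; origin at the centre of its underside, z up.
- green_cap_bottle: square clear bottle with a green cap, 130 mm tall: the second tallest. Body 58 mm square with rounded corners (75 mm over the corners), upright flat sides from 6 to 91 mm above its underside, sloping shoulder, cap 30 mm in diameter from 110 to 130 mm. About 120 g. Its x and y axes are square to the flat sides. It stands upright and loose on the bench; origin at the centre of its underside, z up.
- square_bottle: square clear bottle with a white cap, 150 mm tall: the tallest. Body 62 mm square with rounded corners (79 mm over the corners), upright flat sides from 6 to 105 mm above its underside, sloping shoulder, cap 36 mm in diameter from 128 to 150 mm. About 260 g. Its x and y axes are square to the flat sides. It stands upright and loose on the bench; origin at the centre of its underside, z up.
- tray_a: one of four equal square white spill trays, end to end on the rail, fixed; the letters say nothing of the order. 81 mm square outside, 77.6 mm inside, 15 mm high. Origin at the centre of its underside: inner floor 2.5 mm above it (8.5 mm above the bench), rim 15 mm above it; x and y axes along its sides, x along the row.
- tray_b: one of four equal square white spill trays, end to end on the rail, fixed; the letters say nothing of the order. 81 mm square outside, 77.6 mm inside, 15 mm high. Origin at the centre of its underside: inner floor 2.5 mm above it (8.5 mm above the bench), rim 15 mm above it; x and y axes along its sides, x along the row.
- tray_c: one of four equal square white spill trays, end to end on the rail, fixed; the letters say nothing of the order. 81 mm square outside, 77.6 mm inside, 15 mm high. Origin at the centre of its underside: inner floor 2.5 mm above it (8.5 mm above the bench), rim 15 mm above it; x and y axes along its sides, x along the row.
- tray_d: one of four equal square white spill trays, end to end on the rail, fixed; the letters say nothing of the order. 81 mm square outside, 77.6 mm inside, 15 mm high. Origin at the centre of its underside: inner floor 2.5 mm above it (8.5 mm above the bench), rim 15 mm above it; x and y axes along its sides, x along the row.
- rail: low aluminium rail fixed on the bench that carries the four trays in a row, 352 mm long (x), 98 mm wide (y), grey end caps 19 mm high. Origin at its middle on the bench; x runs along the row, away from the robot (turned up to 15 degrees), y to the left. The tray centres lie 123 and 41 mm before and behind the origin.
- beaker: empty clear beaker, 56 mm in diameter, 76 mm tall, loose, standing behind the work; not to be disturbed. Origin at the centre of its underside.
There are look-alikes about, which are no part of the job. What is shaped like the square_bottle but blue or red is not meant.

How it is judged:
By the outcome, as a careful person would: the job done as asked, in the order asked, and still so for the second after the job is handed in, with the robot touching nothing.
It also fails if it takes over 120 s, if anything falls off the work surface, if the arm or the gripper's body presses on something with over 40 N, if the wrist force passes 120 N, or if a joint passes its speed limit or range.

## Working session

There is one attempt and no reset: what is moved stays moved. The work goes in short steps, Python scripts to look and compute and a shell command to move; the robot and the scene stay as the last step left them, time stands still between calls to the robot, and variables do not carry over. Pictures are saved under pics/ and viewed, at most 14 in all, crops included, and the job is handed in when it is done.

```bash
ls; mkdir -p pics
python3 - <<'E'
from plant import r
import cv2,numpy as np
for n in("scene","top"):
    f=r.grab_frame(n); np.savez(f"pics/{n}0.npz",**f)
    cv2.imwrite(f"pics/{n}0.png",cv2.resize(f["image"][:,:,::-1],(800,600)))
    print(n,f["K"].round(1).tolist(),f["pose"].round(3).tolist())
s=r.state();print({k:np.round(s[k],4).tolist() for k in("time","tcp_pos","tool_rot","gripper_width")})
E
```

```text
pics
scene [[482.3, 0.0, 258.4], [0.0, 482.3, 192.5], [0.0, 0.0, 1.0]] [[-0.907, -0.266, 0.325, 0.197], [-0.42, 0.574, -0.703, 0.838], [0.001, -0.774, -0.633, 0.825], [0.0, 0.0, 0.0, 1.0]]
top [[367.6, 0.0, 260.0], [0.0, 367.6, 198.2], [0.0, 0.0, 1.0]] [[-0.046, -0.978, 0.205, 0.416], [-0.999, 0.046, -0.006, -0.013], [-0.003, -0.205, -0.979, 0.87], [0.0, 0.0, 0.0, 1.0]]
{'time': 0.1, 'tcp_pos': [0.1656, -0.5761, 0.2469], 'tool_rot': [-0.0008, 0.9902, 0.1394, -0.0], 'gripper_width': 0.0877}
```

View pics/top0.png

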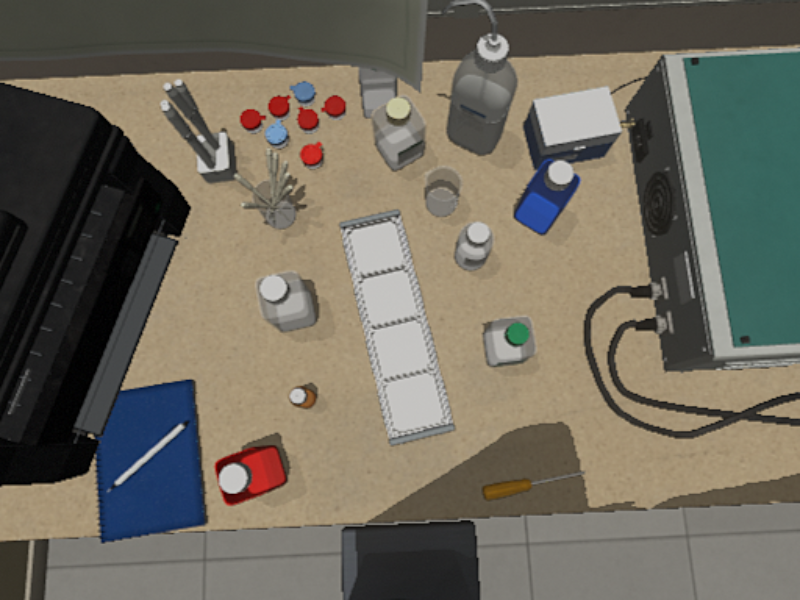

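View pics/scene0.png

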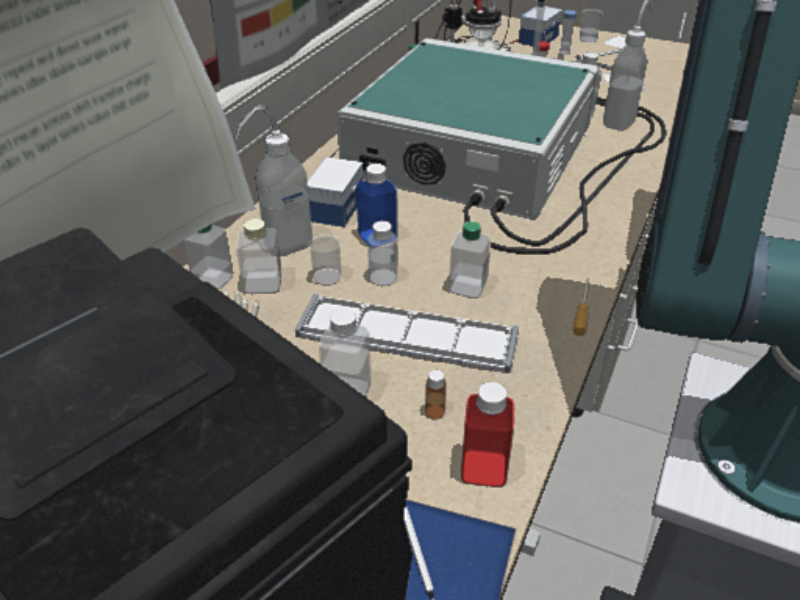

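The top view shows:
- rail from (370,220) to (420,435)
- dropper (302,397)
- white-capped round bottle (475,245)
- green-capped bottle (512,340)
- clear square bottle with white cap (285,300)

Look-alikes are a cream-capped bottle (400,130), the blue (545,195) and red (250,475) bottles, and a bottle half hidden at the back (378,90; scene view 207,250). I'll measure cap heights and footprints.

```bash
cat > h.py <<'E'
import numpy as np,cv2
def cloud(f):
    z=f["range_z"];v,u=np.mgrid[:384,:512];K=f["K"]
    P=np.dstack([(u-K[0,2])/K[0,0]*z,(v-K[1,2])/K[1,1]*z,z])
    W=P@f["pose"][:3,:3].T+f["pose"][:3,3]; W[z==0]=np.nan
    return W
E
python3 - <<'E'
from h import *
T=np.load("pics/top0.npz");S=np.load("pics/scene0.npz")
W=cloud(T);V=cloud(S)
A=np.vstack([W.reshape(-1,3),V.reshape(-1,3)])
s=512/800
for n,(u,v) in dict(drop=(297,395),round=(479,232),green=(517,333),square=(273,287),cream=(398,107),back=(378,75)).items():
    u=int(u*s);v=int(v*s);p=W[v-2:v+3,u-2:u+3].reshape(-1,3);c=np.nanmedian(p,0)
    print(n,"captop",c.round(4))
    for nm,C in(("top",W.reshape(-1,3)),("scene",V.reshape(-1,3))):
        m=(np.hypot(*(C[:,:2]-c[:2]).T)<.06)&(C[:,2]>.01)
        q=C[m]
        if not len(q):continue
        cap=q[q[:,2]>np.nanpercentile(q[:,2],99)-.006]
        bod=q[(q[:,2]>.015)&(q[:,2]<c[2]*.65)]
        print("  ",nm,len(q),"max",q[:,2].max().round(4),"cap ctr",((cap.max(0)+cap.min(0))/2).round(4)[:2],"ext",np.ptp(cap,0).round(4)[:2],"body n",len(bod),(bod.min(0).round(3),bod.max(0).round(3)) if len(bod) else "")
        if len(bod)>20:
            print("     rect",cv2.minAreaRect((bod[:,:2]*1000).astype(np.float32)))
# tray: white pixels around
I=T["image"].astype(int)
m=(I.min(2)>195)&(W[:,:,2]>.003)&(W[:,:,2]<.035)&(W[:,:,0]>.2)
m[:, :int(330*s)]=0;m[:,int(460*s):]=0
k,l,st,ce=cv2.connectedComponentsWithStats(m.astype(np.uint8))
for i in range(1,k):
    if st[i,4]>150:
        q=W[l==i];print("white",st[i].tolist(),q.mean(0).round(4),cv2.minAreaRect((q[:,:2]*1000).astype(np.float32)))
# rail points above bench
B=W.reshape(-1,3);m=(B[:,2]>.01)&(B[:,2]<.022)&(abs(B[:,1]-.0)<.12)&(B[:,0]>.25)&(B[:,0]<.75)
u=np.tile(np.arange(512),384);m&=(u>330*s)&(u<460*s)
print("rail",m.sum(),cv2.minAreaRect((B[m][:,:2]*1000).astype(np.float32)))
for x,y in((350,330),(350,500),(560,400)): print("bench",W[int(y*s),int(x*s)].round(4))
top=T["image"][20:300,110:390,::-1];cv2.imwrite("pics/crop1.png",cv2.resize(top,(600,600),interpolation=2))
E
```

```text
drop captop [0.471  0.1372 0.0775]
   top 193 max 0.0803 cap ctr [0.4679 0.1383] ext [0.0194 0.0202] body n 36 (array([0.454, 0.123, 0.015]), array([0.479, 0.139, 0.049]))
     rect ((464.6814270019531, 129.11940002441406), (9.254364967346191, 27.815242767333984), 67.53750610351562)
   scene 358 max 0.0814 cap ctr [0.4716 0.1384] ext [0.0207 0.0236] body n 148 (array([0.457, 0.135, 0.015]), array([0.484, 0.155, 0.05 ]))
     rect ((468.1364440917969, 146.92379760742188), (29.246232986450195, 14.956850051879883), 20.541046142578125)
round captop [ 0.6807 -0.1227  0.1106]
   top 603 max 0.1141 cap ctr [ 0.6799 -0.1207] ext [0.0299 0.0306] body n 154 (array([ 0.653, -0.143,  0.015]), array([ 0.683, -0.095,  0.071]))
     rect ((664.62109375, -115.43330383300781), (50.81381607055664, 20.766979217529297), 69.84793853759766)
   scene 655 max 0.1156 cap ctr [ 0.6814 -0.1201] ext [0.0296 0.0319] body n 321 (array([ 0.656, -0.133,  0.015]), array([ 0.706, -0.091,  0.072]))
     rect ((676.2008666992188, -107.76739501953125), (51.77135467529297, 29.93404197692871), 26.725797653198242)
green ca
[... 1687 characters left out ...]
x 0.2656 cap ctr [ 0.9302 -0.0248] ext [0.019  0.0458] body n 172 (array([ 0.922, -0.017,  0.015]), array([0.945, 0.068, 0.067]))
     rect ((929.5440063476562, 26.711483001708984), (85.77100372314453, 16.755924224853516), 80.9783935546875)
   scene 5779 max 0.4578 cap ctr [0.9907 0.0063] ext [0.0094 0.0568] body n 445 (array([ 0.876, -0.02 ,  0.015]), array([0.985, 0.044, 0.067]))
     rect ((928.890380859375, 27.578933715820312), (86.53813171386719, 72.3401107788086), 48.13807678222656)
rail 1613 ((580.0556030273438, -29.32886505126953), (352.0575256347656, 174.26553344726562), 8.53646469116211)
bench [ 0.5707  0.0698 -0.0022]
bench [ 0.3201  0.0762 -0.0007]
bench [ 0.4489 -0.2414 -0.0022]
```

View pics/crop1.png

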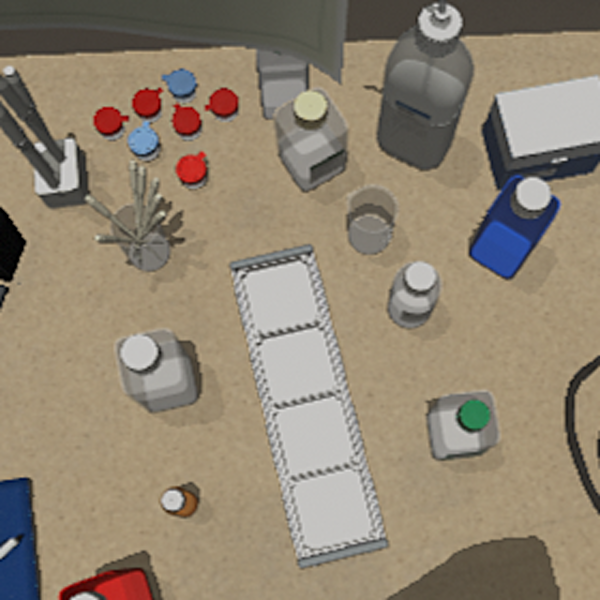

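The crop shows the clear white-capped square bottle at (155,370), dropper (180,500), round (412,295) and green (465,425). Their cap heights are 149, 78, 111 and 129 mm, which match the description. The cream-capped bottle (124 mm, at 310,140) and the one at the back (103 mm, at 283,80) are not the ones meant. Next I'll fit the poses.

```bash
cat >> h.py <<'E'
from scipy.optimize import least_squares
def fit_sq(q,c0,side,yaw0=None):
    h=side/2-.006 # rounded corner approx 6mm
    best=None
    def res(p,q):
        c,s=np.cos(p[2]),np.sin(p[2]);d=q[:,:2]-p[:2]
        x=np.abs(c*d[:,0]+s*d[:,1])-h;y=np.abs(-s*d[:,0]+c*d[:,1])-h
        return np.hypot(np.maximum(x,0),np.maximum(y,0))+np.minimum(np.maximum(x,y),0)-.006
    for y0 in np.radians(range(-45,45,10)) if yaw0 is None else [yaw0]:
        o=least_squares(res,[*c0,y0],args=(q,),loss="soft_l1",f_scale=.002)
        if best is None or o.cost<best.cost:best=o
    yaw=(best.x[2]+np.pi/4)%(np.pi/2)-np.pi/4
    return best.x[:2],np.degrees(yaw),np.sqrt(2*best.cost/len(q))
def fit_c(q,c0,rad):
    o=least_squares(lambda p:np.hypot(*(q[:,:2]-p).T)-rad,c0,loss="soft_l1",f_scale=.002)
    return o.x,np.sqrt(2*o.cost/len(q))
def go(s,xy,z,deg):
    "total tool-frame moves from state s: turn first, then shift. deg=world heading of tool x"
    w,a,b,_=s["tool_rot"];phi=2*np.arctan2(b,a);t=np.radians(deg)
    dp=np.array([*xy,z])-s["tcp_pos"]
    rz=(phi-t+np.pi)%(2*np.pi)-np.pi
    f=lambda p:np.round(1e3*np.array([np.cos(p)*dp[0]+np.sin(p)*dp[1],np.sin(p)*dp[0]-np.cos(p)*dp[1],-dp[2]]),1)
    return dict(phi_now=round(np.degrees(phi),2),rz=round(rz,4),shift_after_turn=f(t).tolist(),shift_no_turn=f(phi).tolist())
E
python3 - <<'E'
from h import *
from plant import r
T=np.load("pics/top0.npz");S=np.load("pics/scene0.npz")
C={"top":cloud(T),"scene":cloud(S)}
tot={k:v.reshape(-1,3) for k,v in C.items()}
tot["both"]=np.vstack(list(tot.values()))
for n,c,k,d,zr in(("square",(.604,.155),"s",.062,(.012,.103)),("green",(.534,-.16),"s",.058,(.012,.089)),("round",(.680,-.12),"c",.026,(.012,.076)),("drop",(.470,.138),"c",.015,(.01,.053)),("beaker",(.755,-.075),"c",.028,(.012,.07))):
    for cn,A in tot.items():
        m=(np.hypot(*(A[:,:2]-c).T)<.05)&(A[:,2]>zr[0])&(A[:,2]<zr[1]);q=A[m]
        print(n,cn,m.sum(),fit_sq(q,c,d) if k=="s" else fit_c(q,c,d))
# rail
a=np.radians(8.5);R=np.array([[np.cos(a),np.sin(a)],[-np.sin(a),np.cos(a)]]);c0=np.array([.575,-.012])
for cn in("top","scene"):
    A=tot[cn];L=(A[:,:2]-c0)@R.T
    m=(abs(L[:,0])<.2)&(abs(L[:,1])<.065)&(A[:,2]>.013)&(A[:,2]<.024);print("rail",cn,m.sum(),cv2.minAreaRect((A[m][:,:2]*1e3).astype(np.float32)))
    m=(abs(L[:,0])<.2)&(abs(L[:,1])<.065)&(A[:,2]>.003)&(A[:,2]<.024);print("  low",cn,m.sum(),cv2.minAreaRect((A[m][:,:2]*1e3).astype(np.float32)))
W=C["top"]
# tall things in heightmap: 4cm grid, max z cm
A=tot["both"]
g=np.zeros((14,20),int)
for x,y,z in A[~np.isnan(A[:,0])]:
    i=int((x-.36)//.04);j=int((.4-y)//.04)
    if 0<=i<14 and 0<=j<20:g[i,j]=max(g[i,j],int(z*100))
print("cols y from .38 step -.04");
for i in range(14):print(round(.38+.04*i,2),*("%3d"%v for v in g[i]))
print(go(r.state(),(.6,.15),.25,0))
E
```

```text
square top 345 (array([0.60428484, 0.15577052]), np.float64(10.28006173494709), np.float64(0.000539051657693113))
square scene 554 (array([0.60774729, 0.15417847]), np.float64(10.506490530623708), np.float64(0.0010812409464482841))
square both 899 (array([0.60613144, 0.15443467]), np.float64(10.520414441242018), np.float64(0.0014605016440116525))
green top 197 (array([ 0.5327728 , -0.16050616]), np.float64(4.283842719869128), np.float64(0.0005075838156105151))
green scene 564 (array([ 0.53597813, -0.16129804]), np.float64(3.694182866218466), np.float64(0.0015674678679510176))
green both 761 (array([ 0.53474747, -0.16105136]), np.float64(3.806801304839031), np.float64(0.0015777885369727793))
round top 180 (array([ 0.67989767, -0.12107174]), np.float64(0.00035559092342716034))
round scene 363 (array([ 0.6832167 , -0.12161778]), np.float64(0.0014870497334023294))
round both 543 (array([ 0.681507  , -0.12146182]), np.float64(0.0016087367519690325))
drop top 42 (array([0.46870873, 0.138732  ]), np.float64(0.0005364758397724841))
drop scene 181 (array([0.47192488, 0.1377447 ]), np.float64(
[... 1488 characters left out ...]
   0   2   2   2   0  11  11   0   0   0   0   0  16
0.7  31  31  31   0   0   0   0   0   2   1   2   0  11  11   0  11  11   0   0  16
0.74  40  31  31   0  11  11  11   1   2   2   2   7   7   0  11  15  15   0   0  16
0.78  40  31  31   0  12  12  12   0   0   0   1   7   7   0   0  15  15   0   0  16
0.82   0   0  20  20   0  13  13   2   0   9   9   7   7   0   0   8   8   8   8  16
0.86   0   0  20  21   0   2   2   2   0  12  12   9  18  22  19   8   8   8   8  16
0.9   0   0  17  17   2   2   2   2   0  10  22  26  29  28  22   8   8   8   8  16
{'phi_now': np.float64(16.03), 'rz': np.float64(0.2798), 'shift_after_turn': [434.4, -726.1, -3.1], 'shift_no_turn': [618.0, -577.9, -3.1]}
```

Tray and bottle poses agree between the two cameras except for a shared offset of about 3 mm in x, so I'll use relative moves in one camera once a bottle is held. Rail yaw is 10.9°. I'll place the round bottle first, approaching at heading -30° to clear the blue bottle and the beaker.

Run:
```python
from h import *
from plant import r
print(go(r.state(),(.6815,-.1213),.22,-30))
```

```text
{'phi_now': np.float64(16.03), 'rz': np.float64(0.8034), 'shift_after_turn': [219.4, -651.8, 26.9], 'shift_no_turn': [621.5, -294.6, 26.9]}
```

```bash
python3 -m jog '[[0,0,0.134,0,0,0,80],[0,0,0.134,0,0,0,80],[0,0,0.134,0,0,0,80],[0,0,0.134,0,0,0,80],[0,0,0.134,0,0,0,80],[0,0,0.133,0,0,0,80]]'; python3 -m jog '[[0,0,0,13,-38,1.5,80],[0,0,0,13,-38,1.5,80],[0,0,0,13,-38,1.5,80],[0,0,0,13,-38,1.5,80],[0,0,0,13,-38,1.5,80],[0,0,0,13,-38,1.5,80],[0,0,0,13,-38,1.5,80],[0,0,0,13,-38,1.5,80]]'; python3 -m jog '[[0,0,0,13,-38,1.5,80],[0,0,0,13,-38,1.5,80],[0,0,0,13,-38,1.5,80],[0,0,0,13,-38,1.5,80],[0,0,0,13,-38,1.5,80],[0,0,0,13,-38,1.5,80],[0,0,0,13,-38,1.5,80],[0,0,0,13,-38,1.5,80],[0,0,0,11,-40,1.5,80]]'
python3 - <<'E'
from h import *
from plant import r
f=r.grab_frame("wrist");print(go(r.state(),(.6815,-.1213),.07,-30),f["pose"].round(3).tolist())
cv2.imwrite("pics/w1.png",f["image"][:,:,::-1]);W=cloud(f);A=W.reshape(-1,3)
q=A[(np.hypot(A[:,0]-.6815,A[:,1]+.1213)<.04)]
c=q[q[:,2]>.104];c=c[c[:,2]<.118];print("cap",((c.max(0)+c.min(0))/2).round(4),np.ptp(c,0).round(3),len(c))
E
```

```text
time: 0.85
tcp_pos: [0.1656, -0.5763, 0.2472]
tool_rot: [-0.0, 0.965, -0.261, -0.0]
ft_force: [-0.9, 0.1, 0.5]
gripper_width: 0.0801
grasp_force: 0.0
time: 1.85
tcp_pos: [0.4084, -0.3641, 0.2353]
tool_rot: [-0.0, 0.966, -0.259, -0.0]
ft_force: [-0.2, -0.3, 0.4]
gripper_width: 0.0801
grasp_force: 0.0
time: 2.98
tcp_pos: [0.6798, -0.1238, 0.2215]
tool_rot: [0.0, 0.966, -0.259, -0.0]
ft_force: [-0.6, 0.9, 1.5]
gripper_width: 0.0802
grasp_force: 0.0
{'phi_now': np.float64(-29.86), 'rz': np.float64(0.0024), 'shift_after_turn': [-0.7, 2.2, 151.3], 'shift_no_turn': [-0.7, 2.2, 151.3]} [[-0.5, -0.827, -0.258, 0.751], [-0.866, 0.477, 0.149, -0.165], [0.0, 0.298, -0.955, 0.359], [0.0, 0.0, 0.0, 1.0]]
cap [ 0.6822 -0.1237  0.1093] [0.031 0.031 0.01 ] 815
```

View pics/w1.png

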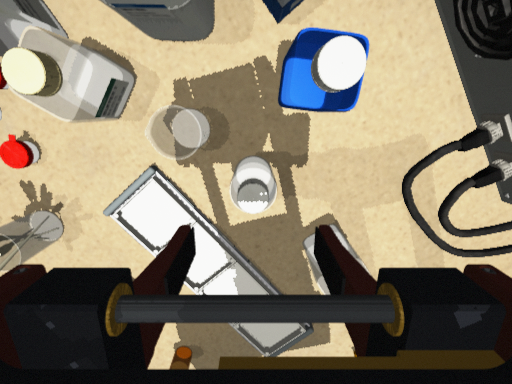

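The wrist view shows the round bottle's cap at (253,185), clear of the beaker (180,130) and the blue bottle (335,70). Its measured centre is within 2 mm of the jaw line, so I'll descend and grip.

```bash
python3 -m jog '[[0,0,0,0,1,25,80],[0,0,0,0,0,25,80],[0,0,0,0,0,25,80],[0,0,0,0,0,25,80],[0,0,0,0,0,25,80],[0,0,0,0,0,20,80],[0,0,0,0,0,8,80],[0,0,0,0,0,0,80]]' ; python3 -m jog '[[0,0,0,0,0,0,60],[0,0,0,0,0,0,50],[0,0,0,0,0,0,44],[0,0,0,0,0,0,44],[0,0,0,0,0,0,44],[0,0,0,0,0,0,44]]'
```

```text
time: 4.03
tcp_pos: [0.6784, -0.1256, 0.0688]
tool_rot: [-0.0, 0.966, -0.259, -0.0]
ft_force: [-0.3, 0.5, 1.3]
gripper_width: 0.0799
grasp_force: 0.0
time: 4.78
tcp_pos: [0.6792, -0.1256, 0.0699]
tool_rot: [-0.0, 0.966, -0.259, 0.001]
ft_force: [0.1, 0.7, 4.9]
gripper_width: 0.0506
grasp_force: 30.0
```

```bash
python3 -m jog '[[0,0,0,0,0,-8,44],[0,0,0,0,0,-15,44],[0,0,0,0,0,-20,44],[0,0,0,0,0,-20,44]]'
cat >> h.py <<'E'
RAIL={"top":(np.array([.5764,.0020]),10.95),"scene":(np.array([.5786,.0037]),10.86)}
def tray(cam,k): # k=0 near .. 3 far
    c,a=RAIL[cam];a=np.radians(a);return c+(-.123+.082*k)*np.array([np.cos(a),np.sin(a)])
E
python3 - <<'E'
from h import *
from plant import r
s=r.state();t=s["tcp_pos"];print(t,s["grasp_force"])
for n in("top","scene"):
    A=cloud(r.grab_frame(n)).reshape(-1,3);b=t[2]-.069 
    m=(np.hypot(*(A[:,:2]-t[:2]).T)<.04)&(A[:,2]>b+.012)&(A[:,2]<b+.042)
    c,e=fit_c(A[m],t[:2],.026);print(n,m.sum(),c.round(4),e.round(4),"min z",A[m][:,2].min(),"disp",(tray(n,1)-c).round(4))
print(go(s,t[:2]+(tray("top",1)+tray("scene",1))/2*0,0,10.9))
E
```

```text
time: 5.28
tcp_pos: [0.679, -0.1257, 0.134]
tool_rot: [0.0, 0.966, -0.259, 0.0]
ft_force: [0.3, -0.5, -0.7]
gripper_width: 0.0507
grasp_force: 30.0
[ 0.67895268 -0.12572307  0.13402708] 29.989417176693678h.py:22: RuntimeWarning: invalid value encountered in scalar divide
  return o.x,np.sqrt(2*o.cost/len(q))
Traceback (most recent call last):
ValueError: zero-size array to reduction operation minimum which has no identity
```

The gripper hides the bottle from the top camera, so I'll use the scene camera.

```bash
cat >> h.py <<'E'
def plan(s,c,cam,k,z,deg):
    """TCP goal that brings held-object centre c (seen in cam) to tray k with tool heading deg (turn carries the offset)"""
    w,a,b,_=s["tool_rot"];d=np.radians(deg)-2*np.arctan2(b,a);t=s["tcp_pos"][:2]
    bias=c-t;ro=np.array([[np.cos(d),-np.sin(d)],[np.sin(d),np.cos(d)]])
    return bias,ro
E
python3 - <<'E'
from h import *
from plant import r
s=r.state();t=s["tcp_pos"]
f=r.grab_frame("scene");A=cloud(f).reshape(-1,3)
m=(np.hypot(*(A[:,:2]-t[:2]).T)<.045)&(A[:,2]>t[2]-.075)&(A[:,2]<t[2]-.024)
print(m.sum())
if m.sum(): print(fit_c(A[m],t[:2],.026),A[m][:,2].min(),A[m][:,2].max())
for n in RAIL: print(n,tray(n,1))
print(go(s,(.5372,-.0049),.12,10.9))
cv2.imwrite("pics/s1.png",f["image"][60:280,130:400,::-1].repeat(2,0).repeat(2,1))
E
```

```text
243
(array([ 0.68332497, -0.1255374 ]), np.float64(0.0015558906938792675)) 0.06861625254999026 0.11299028405999978
top [ 0.53614647 -0.00578804]
scene [ 0.53833429 -0.0040248 ]
{'phi_now': np.float64(-29.97), 'rz': np.float64(-0.7134), 'shift_after_turn': [-118.0, -146.2, 17.1], 'shift_no_turn': [-184.9, -33.3, 17.1]}
```

View pics/s1.png

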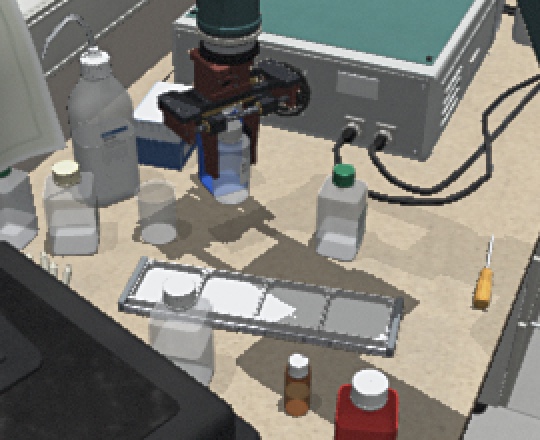

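The round bottle hangs upright in the jaws (230,165) and the path to the tray is free. I'll carry it without turning, using the relative shift in the scene camera.

```bash
python3 -m jog '[[0,0,0,-10,-2,0,44],[0,0,0,-22,-4,0,44],[0,0,0,-30,-5,0,44],[0,0,0,-30,-5,0,44],[0,0,0,-30,-5,0,44],[0,0,0,-30,-5,0,44],[0,0,0,-22,-4,0,44],[0,0,0,-12,-3,0,44],[0,0,0,0,0,0,44]]'; python3 -m jog '[[0,0,0,0,0,15,44],[0,0,0,0,0,15,44],[0,0,0,0,0,10,44],[0,0,0,0,0,0,44]]'
python3 - <<'E'
from h import *
from plant import r
s=r.state();t=s["tcp_pos"]
for n in RAIL:
    A=cloud(r.grab_frame(n)).reshape(-1,3)
    m=(np.hypot(*(A[:,:2]-t[:2]).T)<.045)&(A[:,2]>max(.03,t[2]-.075))&(A[:,2]<t[2]-.024)
    if m.sum()>30:
        c,e=fit_c(A[m],t[:2],.026);print(n,m.sum(),c,e,"to tray",(tray(n,1)-c)*1e3)
print(go(s,(.5340,-.0042),.078,-30))
E
```

```text
time: 6.5
tcp_pos: [0.5331, -0.0035, 0.1319]
tool_rot: [0.0, 0.966, -0.258, -0.001]
ft_force: [0.8, -0.1, -0.4]
gripper_width: 0.0507
grasp_force: 30.0
time: 7.0
tcp_pos: [0.5332, -0.0042, 0.0907]
tool_rot: [0.0, 0.966, -0.259, -0.001]
ft_force: [-0.0, -0.6, -0.9]
gripper_width: 0.0509
grasp_force: 30.0
scene 223 [ 0.53592572 -0.00354539] 0.0013250494157820165 to tray [ 2.40857144 -0.47941076]
{'phi_now': np.float64(-29.99), 'rz': np.float64(0.0001), 'shift_after_turn': [0.7, -0.4, 12.7], 'shift_no_turn': [0.7, -0.4, 12.7]}
```

```bash
python3 -m jog '[[0,0,0,1.3,-0.8,5,44],[0,0,0,0,0,5,44],[0,0,0,0,0,1,44],[0,0,0,0,0,0,44]]';python3 -m jog '[[0,0,0,0,0,1,44],[0,0,0,0,0,0,44]]'
```

```text
time: 7.6
tcp_pos: [0.5354, -0.004, 0.0811]
tool_rot: [-0.0, 0.966, -0.259, -0.0]
ft_force: [0.3, -0.2, -1.3]
gripper_width: 0.051
grasp_force: 30.0
time: 7.85
tcp_pos: [0.5356, -0.004, 0.0802]
tool_rot: [-0.0, 0.966, -0.259, 0.0]
ft_force: [-0.4, -0.7, -0.4]
gripper_width: 0.051
grasp_force: 30.0
```

```bash
for i in 1 2; do python3 -m jog '[[0,0,0,0,0,1,44],[0,0,0,0,0,0,44]]' | egrep 'pos|ft'; done
```

```text
tcp_pos: [0.5355, -0.004, 0.0791]
ft_force: [0.3, -0.0, -0.2]
tcp_pos: [0.5357, -0.004, 0.0784]
ft_force: [-1.2, 0.2, 2.5]
```

```bash
python3 -m jog '[[0,0,0,0,0,0.5,44],[0,0,0,0,0,0,44]]' | egrep 'pos|ft'; python3 -m jog '[[0,0,0,0,0,0,54],[0,0,0,0,0,0,60],[0,0,0,0,0,0,70],[0,0,0,0,0,0,80],[0,0,0,0,0,0,80]]';python3 -m jog '[[0,0,0,0,0,-8,80],[0,0,0,0,0,-20,80],[0,0,0,0,0,-30,80],[0,0,0,0,0,-40,80],[0,0,0,0,0,-40,80]]'
python3 - <<'E'
from h import *
from plant import r
print(go(r.state(),(.6055,.1548),.22,10.4))
E
```

```text
tcp_pos: [0.5357, -0.0041, 0.0783]
ft_force: [-2.9, -0.5, 7.5]
time: 9.22
tcp_pos: [0.5355, -0.004, 0.0776]
tool_rot: [-0.0, 0.966, -0.259, -0.0]
ft_force: [0.2, -0.3, -0.0]
gripper_width: 0.08
grasp_force: 0.0
time: 9.85
tcp_pos: [0.5353, -0.004, 0.2174]
tool_rot: [-0.0, 0.966, -0.259, 0.0]
ft_force: [0.1, 0.7, 0.2]
gripper_width: 0.08
grasp_force: 0.0
{'phi_now': np.float64(-29.98), 'rz': np.float64(-0.7047), 'shift_after_turn': [97.7, -143.5, -2.6], 'shift_no_turn': [-18.6, -172.6, -2.6]}
```

```bash
python3 -m jog '[[0,0,-0.141,0,0,-5,87],[0,0,-0.141,0,0,-5,87],[0,0,-0.141,0,0,-5,87],[0,0,-0.141,0,0,-5,87],[0,0,-0.141,0,0,0,87]]' >/dev/null; python3 -m jog '[[0,0,0,14,-21,0,87],[0,0,0,22,-32,0,87],[0,0,0,22,-32,0,87],[0,0,0,22,-32,0,87],[0,0,0,12,-17,0,87],[0,0,0,5,-8,0,87],[0,0,0,0,0,0,87]]'
python3 - <<'E'
from h import *
from plant import r
s=r.state();print(go(s,(.6055,.1548),.1025,10.4))
for n in("wrist","top","scene"):
    f=r.grab_frame(n);A=cloud(f).reshape(-1,3)
    q=A[(np.hypot(A[:,0]-.6055,A[:,1]-.1548)<.04)&(A[:,2]>.142)&(A[:,2]<.158)]
    if len(q)>50:print(n,"cap",((q.max(0)+q.min(0))/2).round(4),np.ptp(q,0).round(3),len(q))
    m=(np.hypot(A[:,0]-.6055,A[:,1]-.1548)<.05)&(A[:,2]>.012)&(A[:,2]<.103)
    if m.sum()>60: print(n,m.sum(),fit_sq(A[m],(.6055,.1548),.062))
    # placed round bottle
    m=(np.hypot(A[:,0]-.537,A[:,1]+.004)<.04)&(A[:,2]>.03)&(A[:,2]<.083)
    if m.sum()>60: print(" round",fit_c(A[m],(.537,-.004),.026), tray(n,1) if n in RAIL else "")
    if n=="wrist":cv2.imwrite("pics/w2.png",f["image"][:,:,::-1])
E
```

```text
time: 11.35
tcp_pos: [0.6051, 0.1529, 0.2356]
tool_rot: [0.0, 0.996, 0.091, -0.0]
ft_force: [1.5, -0.6, 0.1]
gripper_width: 0.0873
grasp_force: 0.0
{'phi_now': np.float64(10.44), 'rz': np.float64(0.0007), 'shift_after_turn': [0.8, -1.8, 133.1], 'shift_no_turn': [0.8, -1.8, 133.1]}
wrist cap [0.6067 0.1532 0.1472] [0.035 0.035 0.01 ] 1222
wrist 589 (array([0.60682206, 0.15048967]), np.float64(9.847318791431286), np.float64(0.0003931796376924448))
 round (array([ 0.53677657, -0.00463451]), np.float64(0.00036560079248402594)) 
top cap [0.6037 0.1546 0.1478] [0.035 0.034 0.011] 244
top 343 (array([0.60434488, 0.15573158]), np.float64(10.295400858392206), np.float64(0.0005033219065818827))
scene cap [0.6061 0.1559 0.1488] [0.035 0.035 0.014] 179
scene 550 (array([0.60772   , 0.15420932]), np.float64(9.733410116789889), np.float64(0.0010498142621152803))
 round (array([ 0.53755261, -0.00330877]), np.float64(0.001130984589648727)) [ 0.53833429 -0.0040248 ]
```

View pics/w2.png

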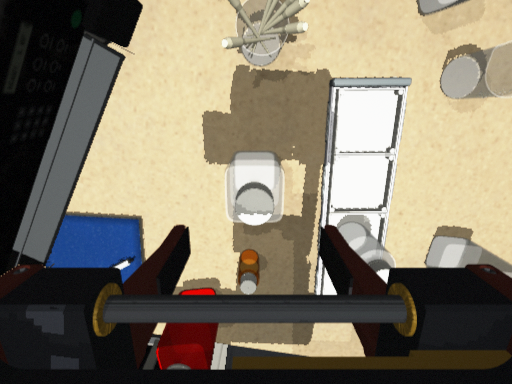

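The wrist view shows the round bottle standing in its tray (355,250), within 1 mm of the middle. The square bottle (255,190) is centred between the open fingers. Descending.

```bash
python3 -m jog '[[0,0,0,1,-1,25,87],[0,0,0,0,0,30,87],[0,0,0,0,0,30,87],[0,0,0,0,0,25,87],[0,0,0,0,0,15,87],[0,0,0,0,0,7,87],[0,0,0,0,0,0,87]]' | egrep 'pos|ft'; python3 -m jog '[[0,0,0,0,0,0,75],[0,0,0,0,0,0,68],[0,0,0,0,0,0,60],[0,0,0,0,0,0,54],[0,0,0,0,0,0,54],[0,0,0,0,0,0,54]]'; python3 -m jog '[[0,0,0,0,0,-8,54],[0,0,0,0,0,-12,54],[0,0,0,0,0,-20,54],[0,0,0,0,0,-10,54],[0,0,0,0,0,0,54]]'
python3 - <<'E'
from h import *
from plant import r
s=r.state();t=s["tcp_pos"];f=r.grab_frame("scene");A=cloud(f).reshape(-1,3)
m=(np.hypot(*(A[:,:2]-t[:2]).T)<.055)&(A[:,2]>t[2]-.09)&(A[:,2]<t[2]-.022)
print(m.sum(),fit_sq(A[m],t[:2],.062),A[m][:,2].min())
if m.sum()>60:
    c=fit_sq(A[m],t[:2],.062)[0];d=tray("scene",3)-c;print("disp",d,go(s,t[:2]+d,.112,10.9))
E
```

```text
tcp_pos: [0.6062, 0.1541, 0.1039]
ft_force: [0.2, -0.6, 0.3]
time: 13.12
tcp_pos: [0.6065, 0.1543, 0.1041]
tool_rot: [-0.0, 0.996, 0.091, 0.0]
ft_force: [0.2, -1.3, 3.6]
gripper_width: 0.0599
grasp_force: 29.9
time: 13.75
tcp_pos: [0.6067, 0.1545, 0.1547]
tool_rot: [-0.0, 0.996, 0.091, 0.001]
ft_force: [-0.2, 0.1, -2.9]
gripper_width: 0.0601
grasp_force: 29.9
670 (array([0.60788888, 0.15499714]), np.float64(10.497804010365805), np.float64(0.0011631711752316026)) 0.06481202753371096
disp [ 0.09150825 -0.12812273] {'phi_now': np.float64(10.42), 'rz': np.float64(-0.0084), 'shift_after_turn': [65.6, 143.1, 42.7], 'shift_no_turn': [66.8, 142.6, 42.7]}
```

```bash
python3 -m jog '[[0,0,-0.008,0,0,0,54],[0,0,0,5,10,0,54],[0,0,0,10,22,0,54],[0,0,0,11,25,0,54],[0,0,0,11,25,0,54],[0,0,0,11,25,0,54],[0,0,0,10,22,0,54],[0,0,0,6,11,0,54],[0,0,0,1.6,3,0,54],[0,0,0,0,0,0,54]]'|egrep 'pos|ft'; python3 -m jog '[[0,0,0,0,0,10,54],[0,0,0,0,0,10,54],[0,0,0,0,0,8,54],[0,0,0,0,0,0,54]]'
cat > chk.py <<'E'
from h import *
from plant import r
import sys
side,k,zf=float(sys.argv[1]),int(sys.argv[2]),float(sys.argv[3])
s=r.state();t=s["tcp_pos"];A=cloud(r.grab_frame("scene")).reshape(-1,3)
m=(np.hypot(*(A[:,:2]-t[:2]).T)<.055)&(A[:,2]>max(t[2]-.09,.03))&(A[:,2]<t[2]-.022)
c,y,e=fit_sq(A[m],t[:2],side);d=tray("scene",k)-c
print(m.sum(),c,y,e,"mm",d*1e3,go(s,t[:2]+d,zf,10.9))
E
python3 chk.py .062 3 .1125
```

```text
tcp_pos: [0.6971, 0.0268, 0.1535]
ft_force: [-0.3, -0.1, -2.8]
time: 15.55
tcp_pos: [0.6966, 0.0265, 0.1244]
tool_rot: [-0.0, 0.995, 0.095, -0.001]
ft_force: [-0.1, -0.5, -2.5]
gripper_width: 0.0601
grasp_force: 29.9
598 [0.69761553 0.02718403] 10.610609951777647 0.001383121953767027 mm [ 1.78160188 -0.30961393] {'phi_now': np.float64(10.89), 'rz': np.float64(-0.0002), 'shift_after_turn': [1.7, 0.6, 11.9], 'shift_no_turn': [1.7, 0.6, 11.9]}
```

```bash
python3 -m jog '[[0,0,0,1.4,0.5,4,54],[0,0,0,0,0,5,54],[0,0,0,0,0,2,54],[0,0,0,0,0,0,54]]'|egrep 'pos|ft';for i in 1; do python3 -m jog '[[0,0,0,0,0,1,54],[0,0,0,0,0,0,54]]' | egrep 'pos|ft'; done
```

```text
tcp_pos: [0.6987, 0.026, 0.1144]
ft_force: [-0.4, -0.2, -3.5]
tcp_pos: [0.699, 0.026, 0.1137]
ft_force: [0.6, 0.2, -2.1]
```

```bash
for i in 1; do python3 -m jog '[[0,0,0,0,0,1,54],[0,0,0,0,0,0,54]]' | egrep 'pos|ft'; done;python3 -m jog '[[0,0,0,0,0,0.5,54],[0,0,0,0,0,0,54]]' | egrep 'pos|ft'
```

```text
tcp_pos: [0.699, 0.026, 0.1127]
ft_force: [-0.3, 0.1, -2.7]
tcp_pos: [0.6991, 0.0261, 0.1127]
ft_force: [-0.7, -0.6, 2.1]
```

Contact (the force went from -2.7 to +2.1 N). Release and go to the green bottle.

```bash
python3 -m jog '[[0,0,0,0,0,0.3,54],[0,0,0,0,0,0,62],[0,0,0,0,0,0,70],[0,0,0,0,0,0,80],[0,0,0,0,0,0,87],[0,0,0,0,0,0,87]]'|egrep 'pos|ft|wid';python3 -m jog '[[0,0,0,0,0,-8,87],[0,0,0,0,0,-20,87],[0,0,0,0,0,-30,87],[0,0,0,0,0,-40,87],[0,0,0,0,0,-25,87]]'
python3 - <<'E'
from h import *
from plant import r
print(go(r.state(),(.5344,-.161),.23,4))
E
```

```text
tcp_pos: [0.699, 0.026, 0.1118]
ft_force: [0.0, 0.3, 0.2]
gripper_width: 0.0874
time: 18.23
tcp_pos: [0.7001, 0.026, 0.2391]
tool_rot: [0.0, 0.995, 0.095, 0.002]
ft_force: [1.1, -0.4, -0.2]
gripper_width: 0.0867
grasp_force: 0.0
{'phi_now': np.float64(10.88), 'rz': np.float64(0.12), 'shift_after_turn': [-178.4, 175.0, 9.1], 'shift_no_turn': [-198.0, 152.4, 9.1]}
```

```bash
python3 -m jog '[[0,0,0.06,0,0,0,87],[0,0,0.06,0,0,0,87],[0,0,0,-16,16,0,87],[0,0,0,-32,31,0,87],[0,0,0,-34,33,0,87],[0,0,0,-34,33,0,87],[0,0,0,-34,33,0,87],[0,0,0,-20,20,0,87],[0,0,0,-8,9,0,87],[0,0,0,0,0,0,87]]'
python3 - <<'E'
from h import *
from plant import r
s=r.state();c0=(.5344,-.161);print(go(s,c0,.086,4))
for n in("wrist","top","scene"):
    f=r.grab_frame(n);A=cloud(f).reshape(-1,3)
    q=A[(np.hypot(A[:,0]-c0[0],A[:,1]-c0[1])<.04)&(A[:,2]>.122)&(A[:,2]<.138)]
    if len(q)>50:print(n,"cap",((q.max(0)+q.min(0))/2).round(4),np.ptp(q,0).round(3),len(q))
    m=(np.hypot(A[:,0]-c0[0],A[:,1]-c0[1])<.05)&(A[:,2]>.012)&(A[:,2]<.089)
    if m.sum()>60: print(n,m.sum(),fit_sq(A[m],c0,.058))
    if n!="wrist":
        c=tray(n,3);m=(np.hypot(*(A[:,:2]-c).T)<.05)&(A[:,2]>.03)&(A[:,2]<.11)
        if m.sum()>60: print(" placed sq",fit_sq(A[m],c,.062),c)
        m=(np.hypot(*(A[:,:2]-c).T)<.03)&(A[:,2]>.12);print("  top z",np.nanpercentile(A[m][:,2],[50,98]))
E
```

```text
time: 19.48
tcp_pos: [0.534, -0.1613, 0.2358]
tool_rot: [0.0, 0.999, 0.034, 0.001]
ft_force: [1.0, 0.1, 0.1]
gripper_width: 0.0869
grasp_force: 0.0
{'phi_now': np.float64(3.94), 'rz': np.float64(-0.0011), 'shift_after_turn': [0.4, -0.3, 149.8], 'shift_no_turn': [0.4, -0.3, 149.8]}
wrist cap [ 0.5351 -0.1624  0.1272] [0.029 0.029 0.01 ] 741
wrist 428 (array([ 0.53472029, -0.16426284]), np.float64(3.688095146329139), np.float64(0.00040103335573122407))
top 74 (array([ 0.53447303, -0.15992044]), np.float64(5.945269409135442), np.float64(0.0003111201676468132))
 placed sq (array([0.69745591, 0.02699599]), np.float64(11.646986393040732), np.float64(0.000638797702090215)) [0.69716058 0.02536413]
  top z [0.13151809 0.15926925]
scene cap [ 0.535  -0.1589  0.1281] [0.027 0.03  0.011] 83
scene 564 (array([ 0.53595671, -0.16159787]), np.float64(3.4690509597468373), np.float64(0.0014666499977314625))
 placed sq (array([0.7005277, 0.0264931]), np.float64(10.69233057812763), np.float64(0.0013501921572379174)) [0.69939713 0.02687441]
  top z [0.13608597 0.16100367]
```

The square bottle stands flat within about 1.5 mm of the middle of its tray. Now grasping the green one.

```bash
python3 -m jog '[[0,0,0,0.5,0.5,25,87],[0,0,0,0,0,30,87],[0,0,0,0,0,30,87],[0,0,0,0,0,30,87],[0,0,0,0,0,20,87],[0,0,0,0,0,10,87],[0,0,0,0,0,5,87],[0,0,0,0,0,0,87]]' | egrep 'pos|ft'; python3 -m jog '[[0,0,0,0,0,0,72],[0,0,0,0,0,0,64],[0,0,0,0,0,0,56],[0,0,0,0,0,0,50],[0,0,0,0,0,0,50],[0,0,0,0,0,0,50]]'; python3 -m jog '[[0,0,0,0,0,-8,50],[0,0,0,0,0,-15,50],[0,0,0,0,0,-20,50],[0,0,0,0,0,-12,50],[0,0,0,0,0,0,50]]'|egrep 'pos|ft'
python3 chk.py .058 2 .095
```

```text
tcp_pos: [0.5346, -0.1613, 0.0851]
ft_force: [-0.1, -0.0, -0.0]
time: 21.38
tcp_pos: [0.5343, -0.1616, 0.0851]
tool_rot: [0.0, 0.999, 0.035, 0.0]
ft_force: [-1.0, -0.4, 4.5]
gripper_width: 0.0564
grasp_force: 30.0
tcp_pos: [0.5349, -0.1617, 0.1412]
ft_force: [0.0, 0.2, -1.5]
446 [ 0.53671255 -0.16108652] 4.037884038650038 0.0015543213066700405 mm [ 82.15315798 172.51132694] {'phi_now': np.float64(4.0), 'rz': np.float64(-0.1204), 'shift_after_turn': [113.3, -153.9, 46.2], 'shift_no_turn': [94.0, -166.4, 46.2]}
```

I'll go along the row first, then sideways, to keep clear of the round bottle.

```bash
python3 -m jog '[[0,0,-0.06,0,0,0,50],[0,0,-0.06,0,0,0,50],[0,0,0,12,0,0,50],[0,0,0,25,0,0,50],[0,0,0,30,0,0,50],[0,0,0,28,0,0,50],[0,0,0,13,0,0,50],[0,0,0,5,-5,0,50],[0,0,0,0,-12,0,50],[0,0,0,0,-22,0,50]]'|egrep 'pos|ft'; python3 -m jog '[[0,0,0,0,-28,0,50],[0,0,0,0,-28,0,50],[0,0,0,0,-25,0,50],[0,0,0,0,-18,0,50],[0,0,0,0,-10,0,50],[0,0,0,0,-5,0,50],[0,0,0,0,-1,10,50],[0,0,0,0,0,12,50],[0,0,0,0,0,10,50],[0,0,0,0,0,0,50]]'
python3 chk.py .058 2 .094
```

```text
tcp_pos: [0.6366, -0.1011, 0.1397]
ft_force: [0.4, 0.7, -0.7]
time: 24.55
tcp_pos: [0.6151, 0.0108, 0.1063]
tool_rot: [-0.0, 0.996, 0.094, -0.001]
ft_force: [0.2, 0.9, -1.1]
gripper_width: 0.0564
grasp_force: 30.0
434 [0.61642594 0.01183336] 10.70648500731636 0.00168107292351245 mm [ 2.43976994 -0.4085589 ] {'phi_now': np.float64(10.84), 'rz': np.float64(-0.001), 'shift_after_turn': [2.3, 0.9, 12.3], 'shift_no_turn': [2.3, 0.9, 12.3]}
```

```bash
python3 -m jog '[[0,0,0,2,0.4,4,50],[0,0,0,0,0,4,50],[0,0,0,0,0,2,50],[0,0,0,0,0,0,50]]'|egrep 'pos|ft';for i in 1; do python3 -m jog '[[0,0,0,0,0,1,50],[0,0,0,0,0,0,50]]' | egrep 'pos|ft'; done
```

```text
tcp_pos: [0.6179, 0.0112, 0.0977]
ft_force: [0.1, -0.5, -0.7]
tcp_pos: [0.6181, 0.0111, 0.0969]
ft_force: [-0.9, 0.1, -2.5]
```

```bash
python3 -m jog '[[0,0,0,0,0,1,50],[0,0,0,0,0,0,50]]' | egrep 'pos|ft'
```

```text
tcp_pos: [0.618, 0.0111, 0.0958]
ft_force: [0.6, 0.7, -1.8]
```

```bash
python3 -m jog '[[0,0,0,0,0,1,50],[0,0,0,0,0,0,50]]' | egrep 'pos|ft'
```

```text
tcp_pos: [0.618, 0.0112, 0.0948]
ft_force: [0.3, -0.6, -1.3]
```

```bash
python3 -m jog '[[0,0,0,0,0,0.7,50],[0,0,0,0,0,0,50]]' | egrep 'pos|ft'
```

```text
tcp_pos: [0.618, 0.0111, 0.0941]
ft_force: [0.2, 0.1, -1.1]
```

```bash
python3 -m jog '[[0,0,0,0,0,0.6,50],[0,0,0,0,0,0,50]]' | egrep 'pos|ft'
```

```text
tcp_pos: [0.6181, 0.0111, 0.0937]
ft_force: [-0.4, -0.4, 0.1]
```

```bash
python3 -m jog '[[0,0,0,0,0,0.3,50],[0,0,0,0,0,0,50]]' | egrep 'pos|ft'; python3 -m jog '[[0,0,0,0,0,0,58],[0,0,0,0,0,0,66],[0,0,0,0,0,0,76],[0,0,0,0,0,0,80],[0,0,0,0,0,0,80]]'|egrep 'pos|ft|wid';python3 -m jog '[[0,0,0,0,0,-8,80],[0,0,0,0,0,-20,80],[0,0,0,0,0,-30,80],[0,0,0,0,0,-40,80],[0,0,0,0,0,-30,80]]'|egrep 'pos|ft'
python3 - <<'E'
from h import *
from plant import r
print(go(r.state(),(.4703,.1380),.20,-30))
E
```

```text
tcp_pos: [0.6182, 0.0111, 0.0937]
ft_force: [-1.3, 0.3, 4.5]
tcp_pos: [0.6181, 0.0111, 0.0932]
ft_force: [0.4, -0.9, -0.4]
gripper_width: 0.08
tcp_pos: [0.6186, 0.0111, 0.2237]
ft_force: [-0.5, -0.5, -0.5]
{'phi_now': np.float64(10.88), 'rz': np.float64(0.7134), 'shift_after_turn': [-191.9, -35.8, 23.7], 'shift_no_turn': [-121.7, -152.6, 23.7]}
```

```bash
python3 -m jog '[[0,0,0.143,0,0,0,65],[0,0,0.143,0,0,0,65],[0,0,0.143,0,0,0,65],[0,0,0.143,0,0,0,65],[0,0,0.142,0,0,0,65]]' >/dev/null; python3 -m jog '[[0,0,0,-16,-3,0,65],[0,0,0,-32,-6,0,65],[0,0,0,-38,-7,0,65],[0,0,0,-38,-7,0,65],[0,0,0,-36,-7,0,65],[0,0,0,-22,-4,10,65],[0,0,0,-10,-2,12,65],[0,0,0,0,0,0,65]]'
python3 - <<'E'
from h import *
from plant import r
s=r.state();c0=(.4703,.138);print(go(s,c0,.044,-30))
for n in("wrist","top","scene"):
    f=r.grab_frame(n);A=cloud(f).reshape(-1,3)
    q=A[(np.hypot(A[:,0]-c0[0],A[:,1]-c0[1])<.03)&(A[:,2]>.071)&(A[:,2]<.085)]
    if len(q)>30:print(n,"cap",((q.max(0)+q.min(0))/2).round(4),np.ptp(q,0).round(3),len(q))
    m=(np.hypot(A[:,0]-c0[0],A[:,1]-c0[1])<.03)&(A[:,2]>.01)&(A[:,2]<.054)
    if m.sum()>30: print(n,m.sum(),fit_c(A[m],c0,.015))
    if n!="wrist":
        for k,sd,zt in((2,.058,.09),(3,.062,.11)):
            c=tray(n,k);m=(np.hypot(*(A[:,:2]-c).T)<.05)&(A[:,2]>.03)&(A[:,2]<zt)
            if m.sum()>60: print(" placed",k,fit_sq(A[m],c,sd),c)
    else: cv2.imwrite("pics/w3.png",f["image"][:,:,::-1])
E
```

```text
time: 29.48
tcp_pos: [0.4685, 0.1386, 0.1985]
tool_rot: [0.0, 0.966, -0.258, -0.001]
ft_force: [-1.1, 0.1, -0.3]
gripper_width: 0.0651
grasp_force: 0.0
{'phi_now': np.float64(-29.9), 'rz': np.float64(0.0018), 'shift_after_turn': [1.9, -0.4, 154.5], 'shift_no_turn': [1.9, -0.4, 154.5]}
wrist cap [0.4712 0.136  0.0757] [0.022 0.021 0.009] 369
wrist 186 (array([0.47090522, 0.13625459]), np.float64(0.00021122507357604646))
 placed 2 (array([0.61620618, 0.01316526]), np.float64(10.877477353676365), np.float64(0.0006643017332180587)) [0.61665353 0.00978804]
 placed 3 (array([0.69740719, 0.02692725]), np.float64(11.442241907057294), np.float64(0.0006873829925538659)) [0.69716058 0.02536413]
scene cap [0.4715 0.1389 0.0775] [0.021 0.023 0.012] 74
scene 176 (array([0.47196074, 0.1377012 ]), np.float64(0.0010218504413483027))
 placed 2 (array([0.61979847, 0.01185748]), np.float64(10.649948663042814), np.float64(0.0014280395927128403)) [0.61886571 0.0114248 ]
 placed 3 (array([0.70054679, 0.02639092]), np.float64(11.105962319851027), np.float64(0.0013447217459105546)) [0.69939713 0.02687441]
```

View pics/w3.png

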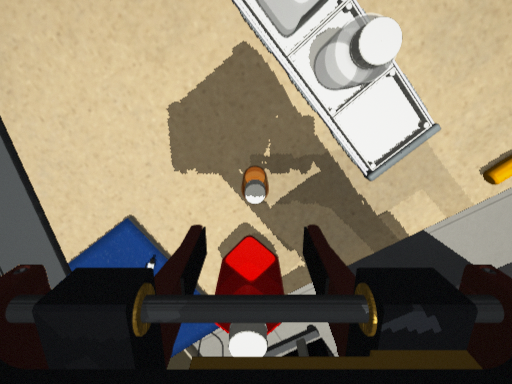

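The wrist view shows the dropper (255,185) centred between the fingers, with the red bottle (250,270) just behind it on the tool's -x side. I'll check that clearance before descending.

Run:
```python
from h import *
T=np.load("pics/top0.npz");S=np.load("pics/scene0.npz")
A=np.vstack([cloud(T).reshape(-1,3),cloud(S).reshape(-1,3)]);I=np.vstack([T["image"].reshape(-1,3),S["image"].reshape(-1,3)]).astype(int)
c=np.array([.4705,.1375])
for d in(-30,-60,-80,10):
    p=np.radians(d);D=A[:,:2]-c;x=np.cos(p)*D[:,0]+np.sin(p)*D[:,1];y=np.sin(p)*D[:,0]-np.cos(p)*D[:,1]
    m=(A[:,2]>.085)&(A[:,2]<.17)&(np.hypot(x,y)<.16)&(A[:,0]<.52)
    mm=m&(abs(y)<.095);print(d,"n",m.sum(),"x range in body band",x[mm].min() if mm.any() else 0,x[mm].max() if mm.any() else 0)
m=(A[:,2]>.02)&(A[:,2]<.16)&(A[:,0]>.33)&(A[:,0]<.45)&(A[:,1]>.13)&(A[:,1]<.27)
print(A[m].min(0),A[m].max(0),cv2.minAreaRect((A[m][:,:2]*1e3).astype(np.float32)))
```

```text
-30 n 2164 x range in body band -0.15958111995686622 -0.08199732462747779
-60 n 2164 x range in body band -0.14394969882217692 -0.07354626387326185
-80 n 2164 x range in body band -0.11688170971617041 -0.0512829359548466
10 n 2164 x range in body band -0.12152059784203917 -0.05433436937263367
[0.33315192 0.16723308 0.02005092] [0.40563477 0.24135048 0.15404639] ((369.3676452636719, 204.47097778320312), (64.4534912109375, 64.89945983886719), 16.931020736694336)
```

Clear by 44 mm. Descending on the dropper.

```bash
python3 -m jog '[[0,0,0,2,0.3,25,65],[0,0,0,0,0,30,65],[0,0,0,0,0,30,65],[0,0,0,0,0,30,65],[0,0,0,0,0,20,65],[0,0,0,0,0,12,65],[0,0,0,0,0,6,65],[0,0,0,0,0,0,65]]' | egrep 'pos|ft'; python3 -m jog '[[0,0,0,0,0,0,50],[0,0,0,0,0,0,40],[0,0,0,0,0,0,32],[0,0,0,0,0,0,24],[0,0,0,0,0,0,24],[0,0,0,0,0,0,24]]'; python3 -m jog '[[0,0,0,0,0,-8,24],[0,0,0,0,0,-15,24],[0,0,0,0,0,-20,24],[0,0,0,0,0,-12,24],[0,0,0,0,0,0,24]]'|egrep 'pos|ft'
python3 - <<'E'
from h import *
from plant import r
s=r.state();t=s["tcp_pos"];f=r.grab_frame("scene");A=cloud(f).reshape(-1,3)
m=(np.hypot(*(A[:,:2]-t[:2]).T)<.03)&(A[:,2]>t[2]-.045)&(A[:,2]<t[2]-.021)
c=t[:2]
if m.sum()>20:c,e=fit_c(A[m],t[:2],.015);print(m.sum(),c,e,A[m][:,2].min())
d=tray("scene",0)-c;print(d,go(s,t[:2]+d,.055,-30))
E
```

```text
tcp_pos: [0.4718, 0.137, 0.0464]
ft_force: [0.2, 0.7, 0.7]
time: 31.38
tcp_pos: [0.4716, 0.1371, 0.0465]
tool_rot: [-0.0, 0.966, -0.259, 0.0]
ft_force: [-1.0, -0.4, 3.4]
gripper_width: 0.0291
grasp_force: 30.0
tcp_pos: [0.4724, 0.1373, 0.1026]
ft_force: [0.5, -0.7, 0.1]
87 [0.47271234 0.13761803] 0.001527907844050745 0.0582265277216919
[-0.01490947 -0.15709244] {'phi_now': np.float64(-30.03), 'rz': np.float64(-0.0006), 'shift_after_turn': [65.6, 143.5, 47.6], 'shift_no_turn': [65.7, 143.5, 47.6]}
```

```bash
python3 -m jog '[[0,0,-0.119,0,0,0,24],[0,0,-0.119,0,0,0,24],[0,0,-0.119,0,0,0,24],[0,0,-0.119,0,0,0,24],[0,0,-0.119,0,0,0,24],[0,0,-0.119,0,0,0,24],[0,0,0,-8,0,0,24],[0,0,0,-14,8,0,24],[0,0,0,-14,18,0,24],[0,0,0,-8,26,0,24]]'|egrep 'pos|ft'; python3 -m jog '[[0,0,0,0,28,0,24],[0,0,0,0,28,0,24],[0,0,0,0,22,0,24],[0,0,0,0,14,0,24],[0,0,0,0,7,0,24],[0,0,0,0,0,12,24],[0,0,0,0,0,14,24],[0,0,0,0,0,10,24],[0,0,0,0,0,0,24]]'
python3 - <<'E'
from h import *
from plant import r
s=r.state();t=s["tcp_pos"];f=r.grab_frame("scene");A=cloud(f).reshape(-1,3)
m=(np.hypot(*(A[:,:2]-t[:2]).T)<.03)&(A[:,2]>max(.024,t[2]-.045))&(A[:,2]<t[2]-.021)
c=t[:2];print(m.sum())
if m.sum()>20:c,e=fit_c(A[m],t[:2],.015);print(c,e)
d=tray("scene",0)-c;print(d,go(s,t[:2]+d,.055,10.9), (tray("scene",0)+tray("top",0))/2)
E
```

```text
tcp_pos: [0.4357, 0.0771, 0.101]
ft_force: [0.6, -0.5, -0.6]
time: 34.42
tcp_pos: [0.4557, -0.0189, 0.0641]
tool_rot: [-0.0, 0.995, 0.095, -0.001]
ft_force: [-0.3, -0.6, -0.7]
gripper_width: 0.0292
grasp_force: 30.0
44
[ 0.45691196 -0.01632877] 0.002122913604165773
[ 0.00089091 -0.00314564] {'phi_now': np.float64(10.91), 'rz': np.float64(0.0001), 'shift_after_turn': [0.3, 3.3, 9.1], 'shift_no_turn': [0.3, 3.3, 9.1]} [ 0.45672115 -0.02041927]
```

```bash
python3 -m jog '[[0,0,0,1.2,1.7,3,24],[0,0,0,0,0,3,24],[0,0,0,0,0,1.5,24],[0,0,0,0,0,0,24]]'|egrep 'pos|ft'
```

```text
tcp_pos: [0.4582, -0.0209, 0.0578]
ft_force: [-0.8, 0.3, -0.4]
```

```bash
python3 -m jog '[[0,0,0,0,0,0.7,24],[0,0,0,0,0,0,24]]'|egrep 'pos|ft'
```

```text
tcp_pos: [0.4583, -0.0209, 0.0571]
ft_force: [1.0, -0.5, -0.1]
```

```bash
python3 -m jog '[[0,0,0,0,0,0.5,24],[0,0,0,0,0,0,24]]'|egrep 'pos|ft'
```

```text
tcp_pos: [0.4582, -0.0209, 0.0566]
ft_force: [0.3, -0.1, -0.6]
```

```bash
python3 -m jog '[[0,0,0,0,0,0.8,24],[0,0,0,0,0,0,24]]'|egrep 'pos|ft'
```

```text
tcp_pos: [0.4582, -0.0209, 0.0557]
ft_force: [-0.6, -0.5, -0.4]
```

```bash
python3 -m jog '[[0,0,0,0,0,0.5,24],[0,0,0,0,0,0,24]]'|egrep 'pos|ft'
```

```text
tcp_pos: [0.4582, -0.0209, 0.0552]
ft_force: [-0.2, -0.1, -0.8]
```

```bash
python3 -m jog '[[0,0,0,0,0,0.5,24],[0,0,0,0,0,0,24]]'|egrep 'pos|ft'
```

```text
tcp_pos: [0.4583, -0.0209, 0.0549]
ft_force: [-0.5, 0.3, 1.9]
```

Contact. Release, retreat to the side and check the whole scene.

```bash
python3 -m jog '[[0,0,0,0,0,0.2,24],[0,0,0,0,0,0,32],[0,0,0,0,0,0,40],[0,0,0,0,0,0,50],[0,0,0,0,0,0,60],[0,0,0,0,0,0,60]]'|egrep 'pos|ft|wid';python3 -m jog '[[0,0,0,0,0,-8,60],[0,0,0,0,0,-20,60],[0,0,0,0,0,-30,60],[0,0,0,0,0,-40,60],[0,0,0,0,0,-50,60],[0,0,0,-5,40,-30,60],[0,0,0,0,50,0,60],[0,0,0,0,50,0,60],[0,0,0,0,50,0,60],[0,0,0,0,50,0,60]]'|egrep 'pos|ft'
python3 - <<'E'
from h import *
from plant import r
s=r.state();print(s["time"])
for n in("top","scene"):
    f=r.grab_frame(n);A=cloud(f).reshape(-1,3)
    for k,kind,d,z0,z1 in((0,"c",.015,.026,.061),(1,"c",.026,.026,.084),(2,"s",.058,.026,.097),(3,"s",.062,.026,.111)):
        c=tray(n,k);h=np.hypot(*(A[:,:2]-c).T);m=(h<.045)&(A[:,2]>z0)&(A[:,2]<z1);q=A[m]
        p,*rest=(fit_c if kind=="c" else fit_sq)(q,c,d)
        t=A[(h<.03)&(A[:,2]>.06)];top=np.nanpercentile(t[:,2],97);cap=t[t[:,2]>top-.008]
        print(n,k,m.sum(),"off mm",((p-c)*1e3).round(1),np.round(rest,4),"cap-off",(((cap.max(0)+cap.min(0))/2)[:2]*1e3-c*1e3).round(1),"top",top.round(4))
    cv2.imwrite(f"pics/end_{n}.png",cv2.resize(f["image"][:,:,::-1],(800,600)))
E
```

```text
tcp_pos: [0.4582, -0.0209, 0.0545]
ft_force: [-0.5, 0.1, 0.2]
gripper_width: 0.0599
tcp_pos: [0.4986, -0.2591, 0.2332]
ft_force: [1.2, -0.3, -0.6]
38.225
top 0 6 off mm [-0.8 -0.2] [0.0012] cap-off [0.2 2. ] top 0.0877
top 1 64 off mm [-1.8  3.2] [0.0002] cap-off [-2.2  2.6] top 0.1217
top 2 169 off mm [-0.4  3.5] [1.03516e+01 7.00000e-04] cap-off [-0.9  2.8] top 0.1387
top 3 283 off mm [0.3 1.6] [1.13077e+01 7.00000e-04] cap-off [-0.8  1.8] top 0.1592
scene 0 133 off mm [ 1.2 -0.5] [0.0012] cap-off [0.3 0.3] top 0.0883
scene 1 392 off mm [-0.8  0.6] [0.0013] cap-off [-1.6  2.3] top 0.122
scene 2 598 off mm [0.7 0.5] [1.05263e+01 1.40000e-03] cap-off [-0.8  0.9] top 0.1403
scene 3 782 off mm [ 1.  -0.5] [1.11734e+01 1.40000e-03] cap-off [-0.2  1. ] top 0.1605
```

View pics/end_top.png

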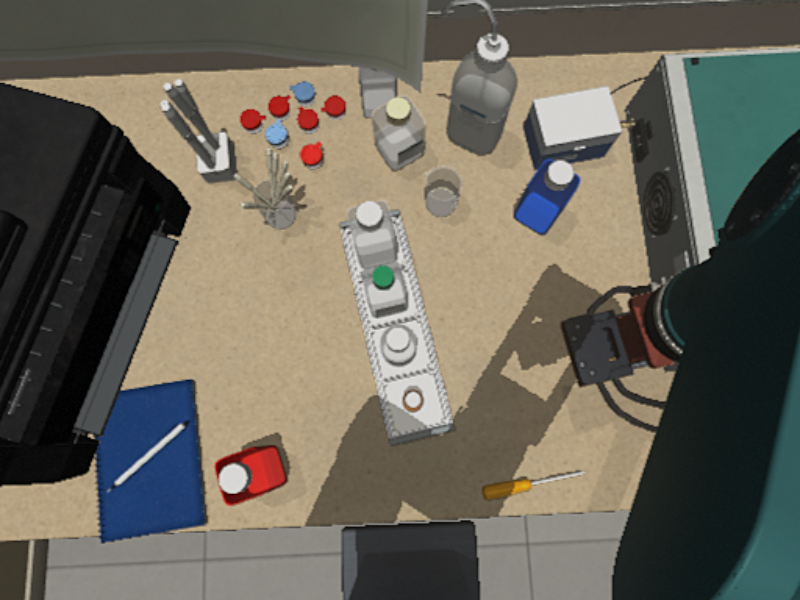

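View pics/end_scene.png

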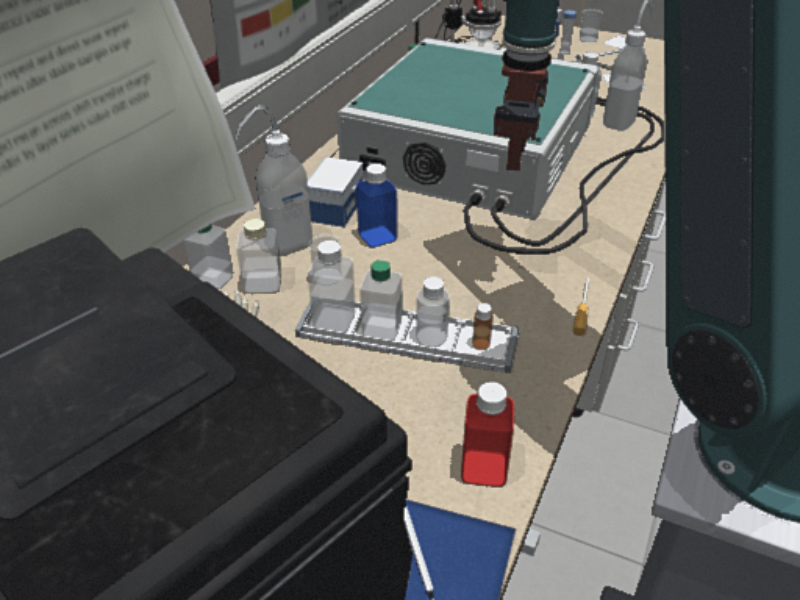

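All four bottles stand upright in the right order. The top view has caps at (369,215), (383,277), (398,342) and (413,399) from far to near. Top heights are about 159, 139, 121 and 87 mm, as they should be on the tray floor. Offsets are about 0.5–2 mm, except up to 3.5 mm in the top camera's y, and yaw is within 0.4°. The beaker (442,190) has not moved.

```bash
python3 -m jog '[[0,0,0,0,0,0,60],[0,0,0,0,0,0,60]]'|head -1; python3 -c "
from plant import r
print(r.hand_in())"
```

```text
time: 38.58
the job is handed in; nothing more can be done
None
```

The four bottles stand upright in their trays in height order, dropper nearest and square bottle farthest, about 1–3 mm from the tray centres by camera; the beaker is where it was, and the job was handed in at about 39 s.

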